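# Lock the washed sauce pipe into its push-fit coupling

## Robot

A 6-joint arm with a two-finger parallel gripper is mounted at the origin on the work surface. World frame = base frame: x ahead of the robot, y to its left, z up, the work surface at z = 0. Lengths are in m, angles in degrees, forces in N, time in s.
With the tool pointing down it reaches from about 0.3 to 0.75 m from the base axis. Payload 8.5 kg.
Tool frame: the origin (TCP) lies midway between the tips of the shut fingers; the grasp point (between the pads) lies 19 mm behind it (grasp_offset is the distance from the TCP to the grasp point, in m); y points along the fingers, x is the direction in which the jaws open and shut, and the axes are right-handed (so a half turn about y gives the same grasp; the last joint's range is limited). The gripper opens to 85 mm and grips with 20 to 120 N. Pads are 22 mm wide; open, the fingers measure 114 mm over their backs; the gripper's body (76 mm by 85 mm) begins 54 mm behind the grasp point. The pads swing forward as they close: fully open they stand 13 mm farther back than shut.
Start: joints at [63.581, 21.807, 74.336, -0, 83.858, -12.336], TCP at [0.134, 0.533, 0.21] pointing down, gripper open.
Joint ranges: [-178.18, 178.18], [-50.72, 133.34], [12.68, 142.11], [-81.47, 261.47], [9.98, 163.14], [-165.26, 165.26]. Speed limits (degrees/s): [136.94, 136.94, 180, 180, 180, 180].

## Interface

Orientations are given as a 3x3 rotation matrix whose columns are the frame's x, y, z axes.
In Python, from rig import get_state, camera, calibration, sign_off, grasp_offset gives the robot as it stands.
- The arm moves only by the tool drive_tool, never from a script. Its argument "moves" is a list that holds one entry, the list of rows, each a list of 5 numbers: the shift along the tool's x, y, z in m, then the turn about the tool's y in rad, then the opening in per cent of the stroke, from 0 (shut) to 100 (fully open). A call has 1 to 10 rows; each row is the pose to reach, as a shift and turn from the pose measured when the call began, along the tool's axes at that moment; what a row does not reach only later rows make up. A row lasts 1/8 s, in which the tool goes at most 62.5 mm and 10.7 degrees, less where a joint would pass 70% of its speed; a pose out of reach is approached as far as the arm can. A call with a gripper value outside its range is refused whole. The fingers move at their own pace and stop on an object; the grip force is fixed at half the most. Time passes only in rows, so rows that repeat a pose let the fingers close. It gives the time, the measured TCP pose, the force and the opening at its end, in the units of the state.
- get_state(): the state, without advancing time (a new reading comes with each control period).
- camera(name): name is "scene" or "top"; returns the picture (384x512x3 uint8, red, green, blue); there is no depth.
- calibration(name): a dict with "K" (3x3 intrinsics, pixels), "view" (4x4, takes a point from world to camera coordinates). Camera axes: x right, y down, z forward; pixel columns grow to the right and rows downward; lengths in m; the calibration is good to about 2 mm. A picture is of the moment at which its call begins. calibration takes no time and is no camera call.
- sign_off(): hands the job in, once; it reports no verdict.
The state is a dict: "time_s": time; "joint_pos": joint angles; "dq": joint speeds; "joint_efforts": joint torques, N m; "tool_pos": TCP position; "tcp_rot": TCP orientation; "force": force on the tool from outside, world axes, zero at the start; "ft_torque": the same for the moment, N m; "gripper_width": finger opening in m.
Only numpy, scipy, OpenCV 4.12 (cv2) and the standard library are available. Lean on these libraries where they do the work, as an engineer would, in place of code of your own. Each camera call takes 0.05 s, during which the arm holds its last target.

## Task

The sauce pump is being put back together after washing: take the blue pipe out of the white rack, push it straight down into the coupling with the blue collar until it snaps home, never forcing it with more than about 3.5 kg, then tug it gently upwards until the blue collar has popped all the way up, which sets the lock. Let go and leave the pipe standing locked in its coupling with the collar up; leave everything else where it is.

Things in the scene. Friction and masses are not known exactly. Their poses are not given: they have to be found in the camera images.
- blue_grip (a point): centre of the square blue plastic grip sleeve (24 x 24 mm, 36 mm high, flats along this point's x and y) of the loose blue pipe: stainless steel, 18 mm across, 124 mm long, about 0.15 kg, standing 30 mm deep in a pocket of the rack. z points along the pipe to its top end. The sleeve's centre lies 92 mm above the pipe's tip and 32 mm below its top end.
- blue_tip (a point): lower end of the blue pipe, on its axis. From here up: a cone from 10 to 18 mm across over 8 mm, 3 mm of 18 mm land, a square-shouldered groove 12 mm across and 13 mm long for the coupling's catch, then plain 18 mm pipe. Pushed into the coupling, the tip meets the spring catch 8 to 22 mm below the rim and snaps home 20 to 34 mm below it (unknown, differs each time).
- blue_rim (a point): centre of the upper edge of the fixed steel housing (60 mm across) of the blue coupling, 76 mm above the table. A black nut and in it the blue collar (43 mm across, bore 20 mm) stand up out of it, the collar's top 14 to 28 mm above the rim; the insert is screwed in more or less, so collar and snap depth shift together, 48 mm apart. The cone enters up to 4 mm off-centre.
- collar (a joint): how far the blue collar has been pulled up, m: 0 down (start), 0.004 fully up, against a hard stop; green shows under it when up. Once the pipe has snapped in, an upward pull on the pipe of about 6 to 12 N lifts the collar with it, and it stays where it is left.
- rack: white plastic rack, 70 x 210 x 45 mm, fixed; origin at the centre of its underside, z up, its three pockets along y, 65 mm apart (which pipe is in which varies). The sleeves' flats are within 0.25 rad of the rack's axes; grasp across the row (fingers closing along the rack's x) to stay clear of the neighbours.
- red_grip (a point): centre of the red sleeve of the loose red pipe in the rack, same shape; leave it alone
- yellow_grip (a point): centre of the yellow sleeve of the loose yellow pipe in the rack, same shape; leave it alone
- red_rim (a point): centre of the upper edge of the housing of the other coupling, with a red collar, same shape; not to be used
- squeeze_bottle: loose yellow squeeze bottle, 60 mm across, 180 mm high, origin under its base; bystander
- spice_jar: loose amber jar, 60 mm across, 100 mm high, origin under its base; bystander
- steel_cup: loose steel cup, 76 mm across, 90 mm high, origin under its base; bystander
- prep_bowl: loose white bowl, 140 mm across, 55 mm high, origin under its base; bystander
- spatula: loose spatula lying on the table; bystander
- blue_pipe: the blue pipe as a whole, origin at its tip
- blue_coupling: coupling with the blue collar, fixed; origin under its base (84 mm across), an outlet stub 70 mm out along x. Passing its catch takes 6 to 12 N. 1 mm before the snap the pipe begins to press a spring valve (about 1 N, then 2 N per mm), which stops hard 2.5 mm beyond the snap. It takes at most 35 N from the pipe, up or down. A pipe that has not snapped pulls out with under 8 N, collar down.

How it is judged (in metres and radians):
On the way, in this order (a step that is already met when the one before it is completed fails the run):
1. the blue pipe's tip is inside the blue coupling, at least 5 mm below the housing rim and within 6 mm of its axis (z of blue_tip in the frame of blue_rim below -0.005 m and horizontal distance between blue_tip and blue_rim below 0.006 m), for 0.1 s.
2. the snapped-in pipe, pulling up on the coupling with more than 4 N, has lifted the blue collar by more than 2 mm (value of joint collar above 0.002 m and z of blue_tip in the frame of blue_rim below -0.015 m and contact force between blue_pipe and blue_coupling above 4 N), for 0.1 s.
At the end, for the whole second after the job is handed in: the blue pipe stands locked in the blue coupling: tip at least 15 mm below the housing rim and within 6 mm of its axis, upright within 0.15 rad, at rest and let go, the blue collar more than 3 mm up (value of joint collar above 0.003 m and z of blue_tip in the frame of blue_rim below -0.015 m and horizontal distance between blue_tip and blue_rim below 0.006 m and angle between blue_tip's own z axis and vertical below 0.15 rad and linear speed of blue_pipe below 0.02 m/s and contact force between the fingers and blue_pipe below 0.1 N); the robot touches nothing.
It fails at once if the pipe presses or pulls on the blue coupling with more than 35 N (contact force between blue_pipe and blue_coupling above 35 N).
It fails at once if the red or yellow pipe is moved by more than 20 mm (distance of any of red_grip, yellow_grip from where it was at the start of the episode above 0.02 m).
It fails at once if a bystander is moved by more than 20 mm (distance of any of squeeze_bottle, spice_jar, steel_cup, prep_bowl, spatula from where it was at the start of the episode above 0.02 m).
It also fails if it takes over 51 s, if anything falls off the work surface, if the arm or the gripper's body presses on something with over 40 N, if the wrist force passes 120 N, or if a joint passes its speed limit or range.

## Working session

There is one attempt and no reset: what is moved stays moved. The work goes in short steps, Python scripts to look and compute and a tool call to move; the robot and the scene stay as the last step left them, time stands still between calls to the robot, and variables do not carry over. Pictures are saved under pics/ and viewed, and the job is handed in when it is done.

Besides the shell and the picture viewer there is one more tool, called after "Emit:" as a command line: name --argument value ..., lists and objects as JSON in quotes. drive_tool: Moves the arm, as the interface text tells. Its arguments: {"type":"object","properties":{"moves":{"type":"array"}},"required":["moves"]}

```bash
mkdir -p pics; ls; python3 - <<'E'
from rig import *
import cv2,numpy as np
np.set_printoptions(precision=4,suppress=True)
s=get_state()
for k,v in s.items(): print(k,np.array(v))
print(grasp_offset)
for n in("scene","top"):
    c=calibration(n);print(n,np.array(c["K"]),np.array(c["view"]))
    im=camera(n);cv2.imwrite(f"pics/{n}0.png",im[:,:,::-1])
E
```

```text
pics
time_s 0.0
joint_pos [ 63.5821  21.8386  74.3855   0.001   83.8578 -12.335 ]
dq [-0.149  -0.0431 -0.0263 -0.0403 -0.0801  0.012 ]
joint_efforts [  0.0027 -44.8462 -23.1276  -0.0001   0.0048   0.    ]
tool_pos [0.1337 0.5332 0.2092]
tcp_rot [[ 0.2433 -0.0007 -0.9699]
 [ 0.9699 -0.0013  0.2433]
 [-0.0014 -1.      0.0003]]
force [ 0.6253  0.1449 -0.3462]
ft_torque [-0.0013  0.0284 -0.0208]
gripper_width 0.0852888519827587
0.0187
scene [[353.9723   0.     259.2067]
 [  0.     353.9723 197.3312]
 [  0.       0.       1.    ]] [[-0.6446  0.7643  0.0197  0.3248]
 [ 0.4695  0.416  -0.7788 -0.1492]
 [-0.6034 -0.4928 -0.627   1.3062]
 [ 0.      0.      0.      1.    ]]
top [[433.5936   0.     257.2613]
 [  0.     433.5936 193.2569]
 [  0.       0.       1.    ]] [[-0.0056 -0.9999 -0.0135  0.0004]
 [-0.9991  0.0061 -0.0424  0.5027]
 [ 0.0424  0.0132 -0.999   1.5954]
 [ 0.      0.      0.      1.    ]]
```

View pics/scene0.png

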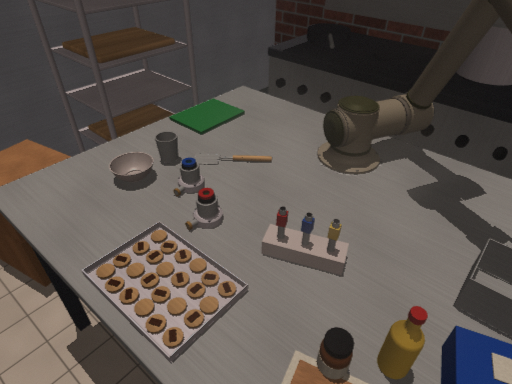

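View pics/top0.png

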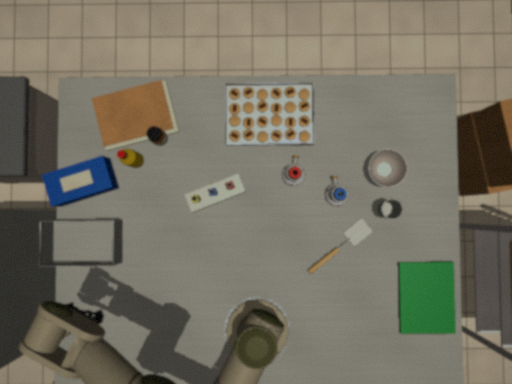

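The scene view shows the rack at about (305,245), with the blue pipe in the middle pocket between red and yellow. The blue coupling is at (190,172). In the top view, the blue pipe is at about (213,192) and the blue coupling at (340,195). Next I'll enlarge these areas.

```bash
python3 - <<'E'
import cv2,numpy as np
t=cv2.imread("pics/top0.png");s=cv2.imread("pics/scene0.png")
def c(im,x,y,w,h,k,n):
    o=cv2.resize(im[y:y+h,x:x+w],None,fx=k,fy=k,interpolation=cv2.INTER_CUBIC)
    for i in range(0,w,10): cv2.putText(o,str(x+i),(i*k,8),0,.3,(0,255,255),1); cv2.line(o,(i*k,10),(i*k,14),(0,255,255))
    for j in range(0,h,10): cv2.putText(o,str(y+j),(0,j*k+4),0,.3,(0,255,255),1)
    return o
a=c(t,180,168,70,50,8,0);b=c(t,315,165,45,50,8,0)
cv2.imwrite("pics/c1.png",a);cv2.imwrite("pics/c2.png",b)
cv2.imwrite("pics/c3.png",c(s,255,200,100,74,8,0));cv2.imwrite("pics/c4.png",c(s,165,145,60,60,9,0))
E
```

```text
(no output)
```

View pics/c1.png

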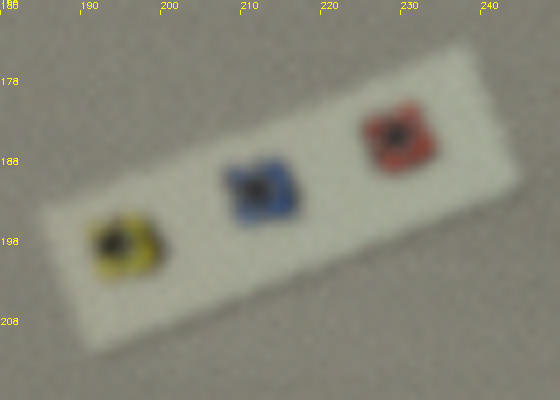

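View pics/c2.png

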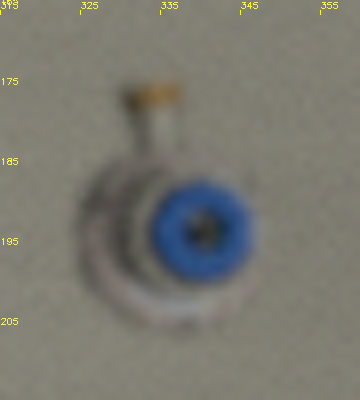

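View pics/c3.png

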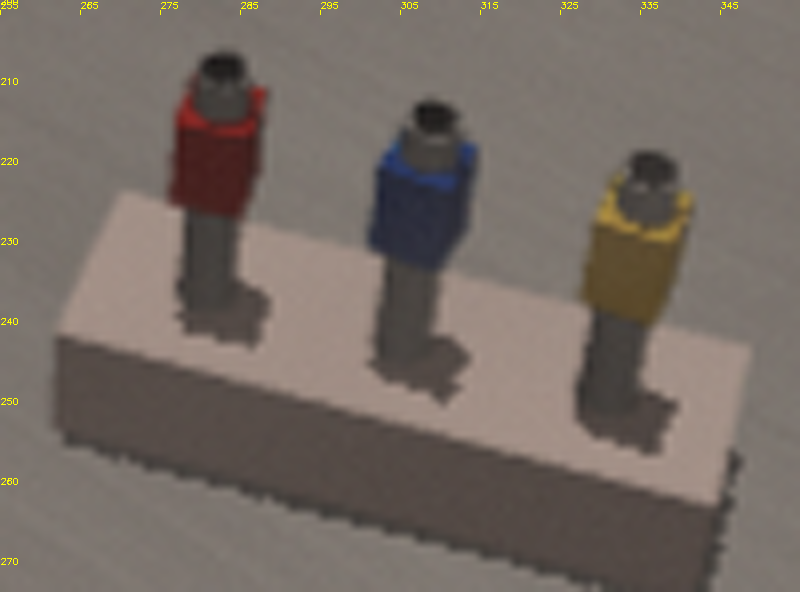

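View pics/c4.png

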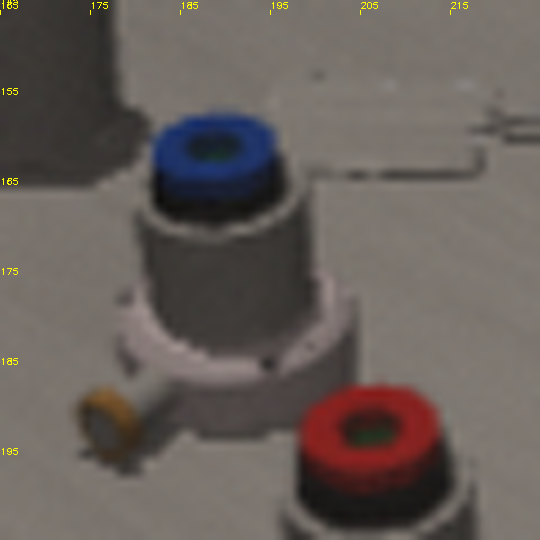

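```bash
cat > h.py <<'E'
from rig import *
import numpy as np, cv2
from scipy.optimize import least_squares
np.set_printoptions(precision=4,suppress=True)
def proj(n,p):
    c=calibration(n);K=np.array(c["K"]);V=np.array(c["view"])
    q=K@(V@np.append(p,1))[:3]; return q[:2]/q[2]
def atz(n,uv,z):
    c=calibration(n);K=np.array(c["K"]);V=np.array(c["view"])
    d=V[:3,:3].T@np.linalg.inv(K)@np.append(uv,1); o=-V[:3,:3].T@V[:3,3]
    return o+d*(z-o[2])/d[2]
def tri(ut,us,z=None):
    f=(lambda x:np.r_[proj("top",x)-ut,proj("scene",x)-us]) if z is None else (lambda x:np.r_[proj("top",np.r_[x,z])-ut,proj("scene",np.r_[x,z])-us])
    r=least_squares(f,[.5,0,.1][:3 if z is None else 2]); return r.x,r.fun
E
python3 - <<'E'
from h import *
c1=lambda u,v:np.array([180+(u+.5)/8-.5,168+(v+.5)/8-.5])
c2=lambda u,v:np.array([315+(u+.5)/8-.5,165+(v+.5)/8-.5])
c3=lambda u,v:np.array([255+(u+.5)/8-.5,200+(v+.5)/8-.5])
c4=lambda u,v:np.array([165+(u+.5)/9-.5,145+(v+.5)/9-.5])
print("top z .139",atz("top",c1(257,190),.139),"scene",atz("scene",c3(434,116),.139)); print(tri(c1(257,190),c3(434,116),.139),tri(c1(257,190),c3(434,116)))
print("red",tri(c1(397,135),c3(222,68),.139),"yel",tri(c1(113,243),c3(652,168),.139))
P=[atz("top",c1(*p),.045) for p in[(470,42),(520,182),(95,352),(45,208)]];print(np.array(P),np.mean(P,0))
for a,b in[(0,1),(1,2),(2,3),(3,0)]:
    d=P[b]-P[a];print("rack edge",np.linalg.norm(d),np.degrees(np.arctan2(d[1],d[0])))
S=[atz("top",c1(*p),.125) for p in[(225,167),(280,160),(298,213),(238,222)]]
for a,b in[(0,1),(1,2),(2,3),(3,0)]:
    d=S[b]-S[a];print("sl",np.linalg.norm(d),np.degrees(np.arctan2(d[1],d[0])))
print("collar",tri(c2(204,231),c4(215,148)))
for z in(.09,.097,.104):print(z,atz("top",c2(204,231),z),atz("scene",c4(215,148),z))
E
```

```text
top z .139 [0.5048 0.1513 0.139 ] scene [0.5013 0.1489 0.139 ]
(array([0.5032, 0.1501]), array([ 0.3428,  0.4648, -0.037 ,  0.6071])) (array([0.5047, 0.1508, 0.1423]), array([ 0.0186, -0.0118,  0.0152,  0.0007]))
red (array([0.5271, 0.0897]), array([0.5026, 0.2464, 0.1503, 0.545 ])) yel (array([0.4805, 0.2111]), array([ 0.4922,  0.5919, -0.0171,  0.7742]))
[[0.576  0.0654 0.045 ]
 [0.5122 0.043  0.045 ]
 [0.4362 0.236  0.045 ]
 [0.5017 0.2588 0.045 ]] [0.5065 0.1508 0.045 ]
rack edge 0.06764703760716002 -160.61876995683983
rack edge 0.20743512275389012 111.47360784026519
rack edge 0.06932000832557401 19.21201761761559
rack edge 0.2071761486037854 -68.98660780005841
sl 0.023908364135671656 -83.1036905851693
sl 0.024168262547297915 -161.35075125879655
sl 0.026140352617801916 98.18208346325385
sl 0.024397720052203333 13.244055449338333
collar (array([ 0.4968, -0.2937,  0.0949]), array([ 0.0405, -0.0448,  0.0524,  0.0029]))
0.09 [ 0.4969 -0.2944  0.09  ] [ 0.4923 -0.2999  0.09  ]
0.097 [ 0.4966 -0.2932  0.097 ] [ 0.4989 -0.2912  0.097 ]
0.104 [ 0.4963 -0.2919  0.104 ] [ 0.5056 -0.2824  0.104 ]
```

```bash
python3 - <<'E'
from h import *
t=cv2.imread("pics/top0.png")
hsv=cv2.cvtColor(t,cv2.COLOR_BGR2HSV)
m=((hsv[...,0]>105)&(hsv[...,0]<125)&(hsv[...,1]>110)).astype(np.uint8)
n,l,st,ce=cv2.connectedComponentsWithStats(m)
for i in range(1,n):
    if st[i,4]>10: print(st[i],ce[i],cv2.minAreaRect(np.argwhere(l==i)[:,::-1].astype(np.float32)))
k=8
o=cv2.resize(t[180:202,202:222],None,fx=28,fy=24,interpolation=cv2.INTER_CUBIC)
o=cv2.resize(t[180:202,202:222],None,fx=26,fy=26,interpolation=cv2.INTER_CUBIC)
s=cv2.imread("pics/scene0.png")
cv2.imwrite("pics/d1.png",o)
E
```

```text
[  42  157   75   49 1823] [ 79.9298 180.955 ] ((79.19064331054688, 180.8900146484375), (35.05244827270508, 69.06494903564453), 73.41265869140625)
[334 188  12  12  91] [339.5055 193.6923] ((339.70001220703125, 193.60000610351562), (10.733125686645508, 11.180339813232422), 26.56505012512207)
```

View pics/d1.png

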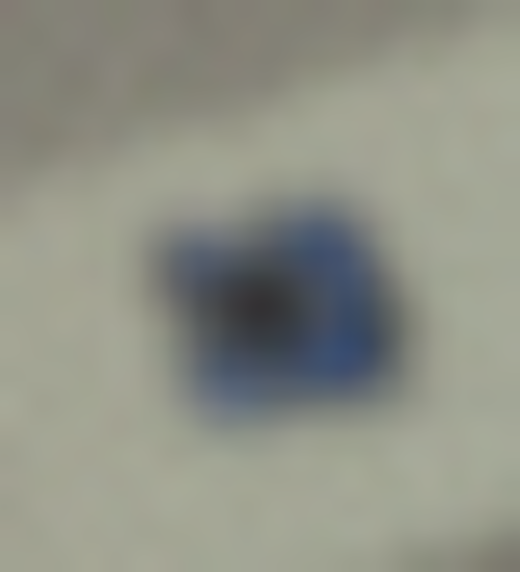

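Emit:
drive_tool --moves '[[[-0.03,0,-0.046,0.11,100],[-0.06,0,-0.092,0.22,100],[-0.09,0,-0.138,0.33,100],[-0.12,0,-0.184,0.44,100],[-0.15,0,-0.23,0.55,100],[-0.18,0,-0.276,0.66,100],[-0.21,0,-0.322,0.77,100],[-0.24,0,-0.368,0.88,100],[-0.265,0,-0.415,1.0,100],[-0.281,0,-0.452,1.1,100]]]'

```text
time_s: 1.35
tool_pos: [0.5049, 0.1489, 0.2092]
tcp_rot: [[0.976, -0.001, -0.218], [0.218, -0.001, 0.976], [-0.001, -1.0, -0.001]]
force: [-1.0, 1.2, -0.2]
gripper_width: 0.0856
```

```bash
cat > goal.py <<'E'
from h import *
def goal(p,yaw=None):
    s=get_state();R=np.array(s["tcp_rot"]);d=R.T@(np.array(p)-s["tool_pos"])
    a=np.degrees(np.arctan2(R[1,0],R[0,0]))
    print("t",s["time_s"],"tcp",np.array(s["tool_pos"]),"yaw",a,"shift",d,"turn",None if yaw is None else np.radians((a-yaw+180)%360-180),"w",s["gripper_width"],"F",np.array(s["force"]),np.array(s["joint_pos"]))
E
python3 -c "
from goal import *
goal((.504,.1505,.089),13)"
```

```text
t 1.35 tcp [0.5049 0.1489 0.2092] yaw 12.60587814815544 shift [-0.0004  0.1202  0.0019] turn -0.006878723968744602 w 0.08556080230475507 F [-0.9951  1.2056 -0.246 ] [ 3.5666 19.506  78.0446 -0.0687 82.5248 -9.0304]
```

Emit:
drive_tool --moves '[[[0,0.03,0.002,0,100],[0,0.06,0.002,0,100],[0,0.085,0.002,0,100],[0,0.105,0.002,0,100],[0,0.12,0.002,0,100],[0,0.12,0.002,0,100]]]'

```text
time_s: 2.1
tool_pos: [0.5037, 0.1506, 0.0882]
tcp_rot: [[0.976, -0.004, -0.218], [0.218, -0.001, 0.976], [-0.004, -1.0, -0.001]]
force: [-0.1, 0.3, 0.4]
gripper_width: 0.0853
```

```bash
python3 - <<'E'
from goal import *
goal((.504,.1505,.089),13)
im=camera("scene")[:,:,::-1];cv2.imwrite("pics/s1.png",cv2.resize(im[130:290,210:410],None,fx=4,fy=3.75,interpolation=cv2.INTER_CUBIC)[:600])
E
```

```text
t 2.1 tcp [0.5037 0.1506 0.0882] yaw 12.606350846506123 shift [ 0.0003 -0.0008 -0.0002] turn -0.00687047382615654 w 0.08534114306254904 F [-0.1012  0.2884  0.3609] [ 3.7688 26.6047 88.7146 -0.074  64.9088 -8.8061]
```

View pics/s1.png

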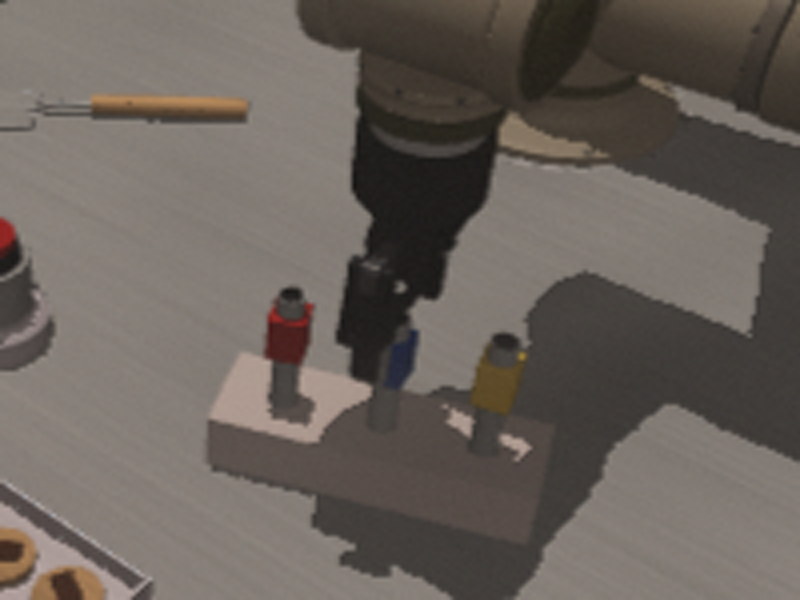

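The blue sleeve is visible at crop (402,355), behind the near finger and between the two fingers, and the neighbouring pipes are clear. I'll close the gripper.

Emit:
drive_tool --moves '[[[0,0,0,0,60],[0,0,0,0,35],[0,0,0,0,20],[0,0,0,0,10],[0,0,0,0,0],[0,0,0,0,0],[0,0,0,0,0]]]'

```text
time_s: 3.02
tool_pos: [0.5045, 0.1507, 0.0895]
tcp_rot: [[0.976, -0.001, -0.218], [0.218, -0.001, 0.976], [-0.001, -1.0, -0.001]]
force: [-0.1, 0.4, 5.8]
gripper_width: 0.0223
```

Emit:
drive_tool --moves '[[[0,0,0,0,0],[0,-0.01,0,0,0],[0,-0.025,0,0,0],[0,-0.045,0,0,0],[0,-0.07,0,0,0],[0,-0.1,0,0,0],[0,-0.13,0,0,0],[0,-0.155,0,0,0],[0,-0.155,0,0,0]]]'

```text
time_s: 4.15
tool_pos: [0.5051, 0.1509, 0.2459]
tcp_rot: [[0.976, 0.002, -0.218], [0.218, -0.001, 0.976], [0.002, -1.0, -0.001]]
force: [-0.1, -0.0, -2.5]
gripper_width: 0.0225
```

```bash
python3 - <<'E'
from goal import *
goal((.4967,-.2935,.245),13)
im=camera("scene")[:,:,::-1];cv2.imwrite("pics/s2.png",cv2.resize(im[100:260,210:410],None,fx=4,fy=3.75,interpolation=cv2.INTER_CUBIC)[:600])
E
```

```text
t 4.15 tcp [0.5051 0.1509 0.2459] yaw 12.612827127588382 shift [-0.1052  0.0014 -0.4319] turn -0.00675744139798653 w 0.02248091517346745 F [-0.1483 -0.0495 -2.5145] [ 3.796  18.0728 74.0265 -0.0684 87.7912 -8.8142]
```

View pics/s2.png

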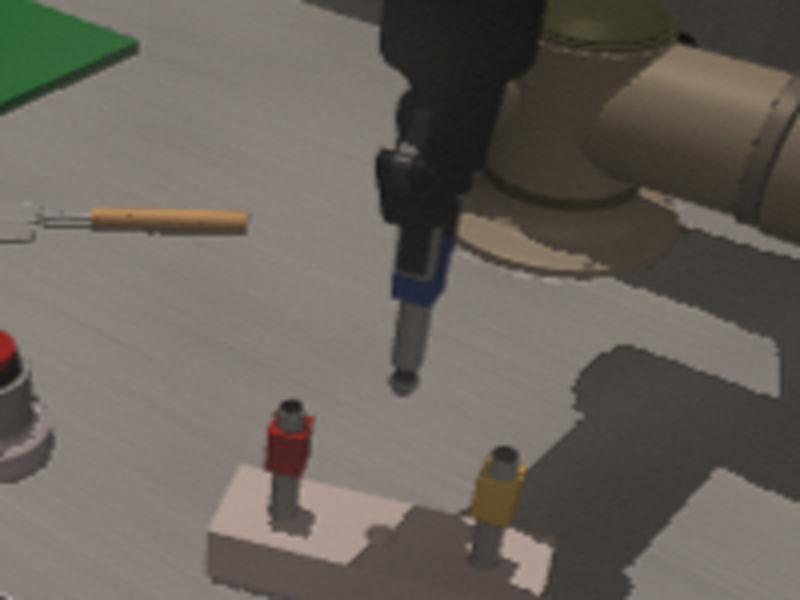

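Emit:
drive_tool --moves '[[[-0.007,0,-0.03,0,0],[-0.019,0,-0.08,0,0],[-0.032,0,-0.13,0,0],[-0.044,0,-0.18,0,0],[-0.056,0,-0.23,0,0],[-0.068,0,-0.28,0,0],[-0.08,0,-0.33,0,0],[-0.093,0,-0.38,0,0],[-0.103,0.001,-0.42,0,0],[-0.105,0.001,-0.432,0,0]]]'

```text
time_s: 5.45
tool_pos: [0.4954, -0.2954, 0.2417]
tcp_rot: [[0.976, -0.004, -0.216], [0.216, 0.001, 0.976], [-0.003, -1.0, 0.002]]
force: [0.4, 0.6, -2.6]
gripper_width: 0.0222
```

Emit:
drive_tool --moves '[[[0,0,0,0,0],[0,0,0,0,0]]]'

```text
time_s: 5.7
tool_pos: [0.4954, -0.2942, 0.2411]
tcp_rot: [[0.976, -0.005, -0.217], [0.217, 0.002, 0.976], [-0.004, -1.0, 0.003]]
force: [0.3, 0.6, -1.3]
gripper_width: 0.0222
```

```bash
python3 - <<'E'
from goal import *
goal((.4967,-.2935,.245),13)
im=camera("scene")[:,:,::-1];cv2.imwrite("pics/s3.png",cv2.resize(im[80:200,130:250],None,fx=5,fy=5,interpolation=cv2.INTER_CUBIC)[:600])
im=camera("top")[:,:,::-1];cv2.imwrite("pics/t3.png",cv2.resize(im[150:250,290:400],None,fx=6,fy=6,interpolation=cv2.INTER_CUBIC)[:600])
E
```

```text
t 5.7 tcp [ 0.4954 -0.2942  0.2411] yaw 12.516755234051791 shift [ 0.0014 -0.0039  0.0004] turn -0.008434212258825468 w 0.02222148038894908 F [ 0.2922  0.6456 -1.2528] [-42.4314  23.5464  66.347   -0.0889  90.3989 -54.9481]
```

View pics/s3.png

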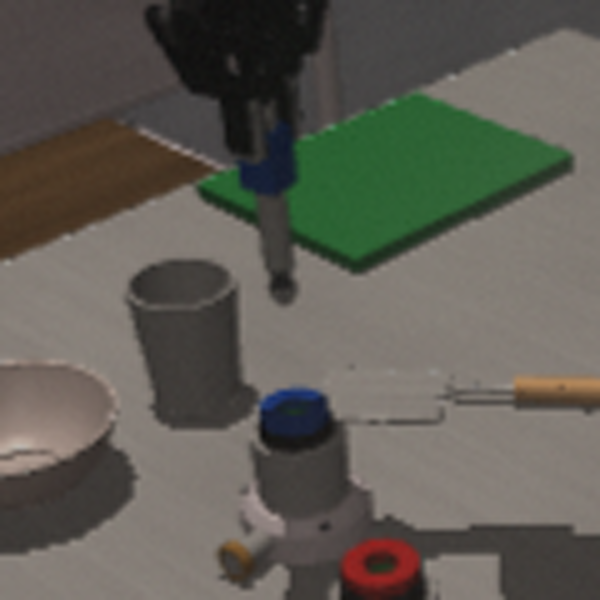

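View pics/t3.png

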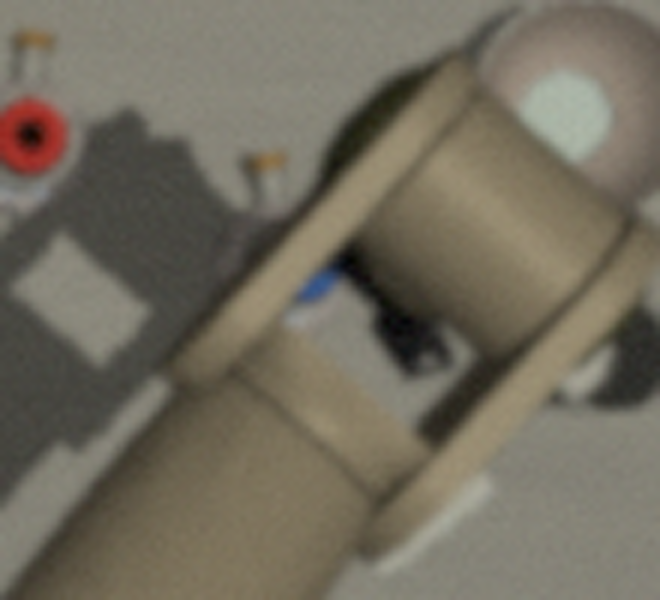

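```bash
python3 - <<'E'
from goal import *
s=get_state();p=np.array(s["tool_pos"])
print("tip pred",proj("scene",p+[0,0,-.0745])," seen",130+283.5/5-.5,80+291.5/5-.5)
print("sleeve bottom pred",proj("scene",p+[0,0,-.0007]), "crop",(proj("scene",p+[0,0,-.0007])-[130,80]+.5)*5)
print("tip crop",(proj("scene",p+[0,0,-.0745])-[130,80]+.5)*5)
for dz in(.003,.006):print("tip crop, width ref",(proj("scene",p+[0.009,0,-.0745+dz])-[130,80]+.5)*5)
print("collar ctr crop",(proj("scene",[.4967,-.2935,.095])-[130,80]+.5)*5)
# image jacobian
for d in np.eye(3)*.005: print((proj("scene",p+[0,0,-.0745]+d)-proj("scene",p+[0,0,-.0745]))*5)
im=camera("scene")[:,:,::-1];cv2.imwrite("pics/s4.png",cv2.resize(im[100:170,165:215],None,fx=10,fy=10,interpolation=cv2.INTER_CUBIC)[:700,:][:600])
E
```

```text
tip pred [186.1132 140.1528]  seen 186.2 137.8
sleeve bottom pred [183.248  117.1878] crop [268.7398 188.4389]
tip crop [283.0659 303.2638]
tip crop, width ref [270.7249 304.4688]
tip crop, width ref [270.141  299.9701]
collar ctr crop [295.3075 407.3915]
[-6.5178  3.1525]
[5.611  2.8492]
[-0.9305 -7.4581]
```

View pics/s4.png

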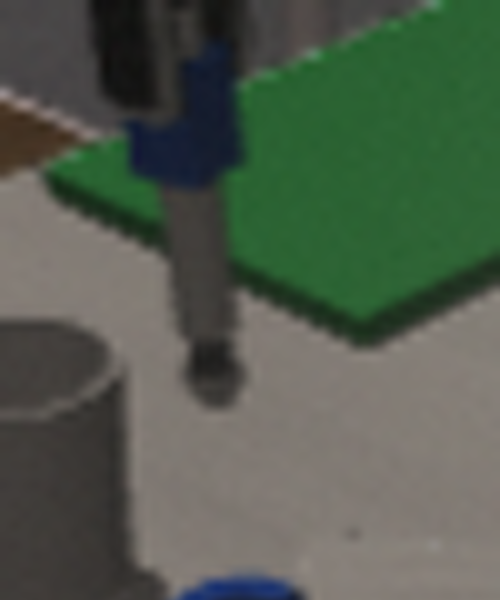

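Emit:
drive_tool --moves '[[[0.0014,0.02,0.0004,0,0],[0.0015,0.04,0.0004,0,0],[0.0017,0.055,0.0004,0,0],[0.0017,0.063,0.0004,0,0],[0.0017,0.063,0.0004,0,0],[0.0017,0.063,0.0004,0,0]]]'

```text
time_s: 6.6
tool_pos: [0.4972, -0.2938, 0.1796]
tcp_rot: [[0.976, -0.003, -0.217], [0.217, 0.0, 0.976], [-0.003, -1.0, 0.001]]
force: [-0.2, -0.4, -2.0]
gripper_width: 0.0223
```

```bash
python3 - <<'E'
from goal import *
goal((.4967,-.2935,.17),13)
p=np.array(get_state()["tool_pos"]);print("tip pred",proj("scene",p+[0,0,-.0745]))
im=camera("scene")[:,:,::-1];cv2.imwrite("pics/s5.png",cv2.resize(im[130:190,160:220],None,fx=10,fy=10,interpolation=cv2.INTER_CUBIC)[:700,:][:600])
E
```

```text
t 6.6 tcp [ 0.4972 -0.2938  0.1796] yaw 12.53502057655435 shift [-0.0004  0.0096  0.0003] turn -0.00811542189315135 w 0.022279561175397783 F [-0.1669 -0.3872 -2.0311] [-42.269   25.9235  72.7268  -0.0922  81.4745 -54.7902]
tip pred [188.0328 158.2473]
```

View pics/s5.png

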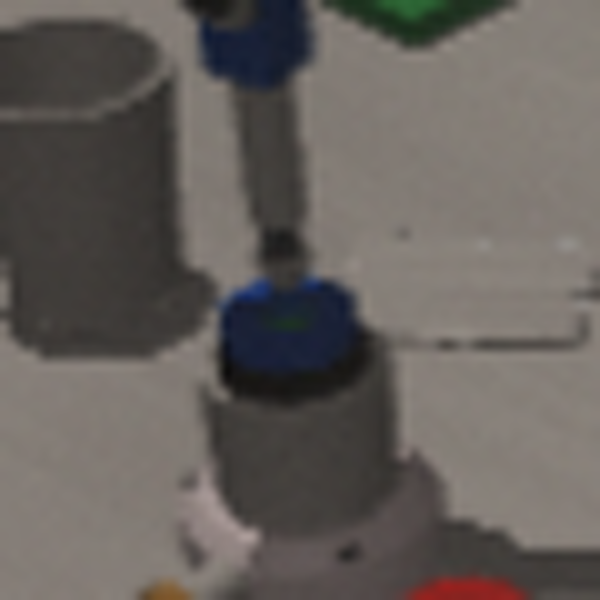

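Emit:
drive_tool --moves '[[[-0.0003,0.004,0.0003,0,0],[-0.0003,0.008,0.0003,0,0],[-0.0003,0.012,0.0003,0,0],[-0.0003,0.015,0.0003,0,0]]]'

```text
time_s: 7.15
tool_pos: [0.4967, -0.2935, 0.1642]
tcp_rot: [[0.976, -0.003, -0.217], [0.217, 0.0, 0.976], [-0.003, -1.0, 0.001]]
force: [0.7, 1.0, -2.3]
gripper_width: 0.0225
```

```bash
python3 - <<'E'
from goal import *
goal((.4967,-.2935,.1395),13)
E
```

```text
t 7.15 tcp [ 0.4967 -0.2935  0.1642] yaw 12.532513818460938 shift [ 0.      0.0247 -0.    ] turn -0.00815917307543275 w 0.022491104932170942 F [ 0.6841  0.9694 -2.3048] [-42.2839  26.6016  74.2435  -0.0938  79.2977 -54.7988]
```

Emit:
drive_tool --moves '[[[0,0.003,0,0,0],[0,0.006,0,0,0],[0,0.009,0,0,0],[0,0.012,0,0,0]]]'

```text
time_s: 7.65
tool_pos: [0.4967, -0.2939, 0.1522]
tcp_rot: [[0.976, -0.003, -0.217], [0.217, -0.0, 0.976], [-0.003, -1.0, 0.0]]
force: [-0.5, -2.5, 0.1]
gripper_width: 0.0224
```

Emit:
drive_tool --moves '[[[0,0.003,0,0,0],[0,0.006,0,0,0],[0,0.009,0,0,0],[0,0.01,0,0,0]]]'

```text
time_s: 8.15
tool_pos: [0.4967, -0.294, 0.142]
tcp_rot: [[0.976, -0.003, -0.217], [0.217, -0.001, 0.976], [-0.003, -1.0, 0.0]]
force: [0.4, -3.0, 0.4]
gripper_width: 0.0224
```

Emit:
drive_tool --moves '[[[0,0.001,-0.0005,0,0],[0,0.002,-0.0005,0,0],[0,0.003,-0.0005,0,0],[0,0.004,-0.0005,0,0]]]'

```text
time_s: 8.65
tool_pos: [0.4968, -0.2944, 0.1379]
tcp_rot: [[0.976, -0.003, -0.217], [0.217, -0.0, 0.976], [-0.003, -1.0, 0.0]]
force: [-0.8, -2.1, -0.4]
gripper_width: 0.0226
```

Emit:
drive_tool --moves '[[[0,0.001,0,0,0],[0,0.002,0,0,0],[0,0.003,0,0,0]]]'

```text
time_s: 9.02
tool_pos: [0.4968, -0.2944, 0.1349]
tcp_rot: [[0.976, -0.003, -0.217], [0.217, -0.0, 0.976], [-0.003, -1.0, 0.0]]
force: [-1.1, -1.5, -0.0]
gripper_width: 0.0223
```

Emit:
drive_tool --moves '[[[0,0.001,0,0,0],[0,0.002,0,0,0],[0,0.003,0,0,0]]]'

```text
time_s: 9.4
tool_pos: [0.4968, -0.2944, 0.1319]
tcp_rot: [[0.976, -0.003, -0.217], [0.217, -0.001, 0.976], [-0.003, -1.0, -0.0]]
force: [-0.5, -1.8, 1.6]
gripper_width: 0.0223
```

Emit:
drive_tool --moves '[[[0,0.001,0,0,0],[0,0.002,0,0,0],[0,0.003,0,0,0]]]'

```text
time_s: 9.78
tool_pos: [0.4969, -0.2945, 0.1291]
tcp_rot: [[0.976, -0.002, -0.217], [0.217, -0.001, 0.976], [-0.002, -1.0, -0.0]]
force: [-0.3, -1.8, 4.5]
gripper_width: 0.0223
```

Emit:
drive_tool --moves '[[[0,0.001,0,0,0],[0,0.002,0,0,0],[0,0.003,0,0,0]]]'

```text
time_s: 10.15
tool_pos: [0.4972, -0.2948, 0.1269]
tcp_rot: [[0.976, -0.001, -0.217], [0.217, -0.002, 0.976], [-0.001, -1.0, -0.002]]
force: [-1.0, -2.4, 8.1]
gripper_width: 0.0223
```

Emit:
drive_tool --moves '[[[0,0.001,0,0,0],[0,0.002,0,0,0]]]'

```text
time_s: 10.4
tool_pos: [0.4974, -0.295, 0.1258]
tcp_rot: [[0.976, 0.0, -0.217], [0.217, -0.003, 0.976], [-0.001, -1.0, -0.003]]
force: [-1.5, -1.5, 2.2]
gripper_width: 0.0223
```

Emit:
drive_tool --moves '[[[0,0.001,0,0,0],[0,0.002,0,0,0]]]'

```text
time_s: 10.65
tool_pos: [0.4974, -0.2949, 0.1237]
tcp_rot: [[0.976, -0.0, -0.217], [0.217, -0.003, 0.976], [-0.001, -1.0, -0.003]]
force: [-1.7, -0.8, 3.2]
gripper_width: 0.0222
```

Emit:
drive_tool --moves '[[[0,0.001,0,0,0],[0,0.002,0,0,0]]]'

```text
time_s: 10.9
tool_pos: [0.4974, -0.2949, 0.1216]
tcp_rot: [[0.976, -0.0, -0.217], [0.217, -0.003, 0.976], [-0.001, -1.0, -0.003]]
force: [-0.3, -1.2, 3.0]
gripper_width: 0.0228
```

Emit:
drive_tool --moves '[[[0,0.001,0,0,0],[0,0.0015,0,0,0]]]'

```text
time_s: 11.15
tool_pos: [0.4973, -0.2949, 0.12]
tcp_rot: [[0.976, -0.0, -0.217], [0.217, -0.003, 0.976], [-0.001, -1.0, -0.003]]
force: [-1.1, -0.5, 3.6]
gripper_width: 0.0225
```

Emit:
drive_tool --moves '[[[0,0.0005,0,0,0],[0,0.001,0,0,0]]]'

```text
time_s: 11.4
tool_pos: [0.4972, -0.2949, 0.1189]
tcp_rot: [[0.976, -0.001, -0.217], [0.217, -0.003, 0.976], [-0.001, -1.0, -0.002]]
force: [-2.1, -1.6, 2.6]
gripper_width: 0.0225
```

Emit:
drive_tool --moves '[[[0,0.0005,0,0,0],[0,0.001,0,0,0]]]'

```text
time_s: 11.65
tool_pos: [0.4972, -0.2949, 0.118]
tcp_rot: [[0.976, -0.001, -0.217], [0.217, -0.003, 0.976], [-0.001, -1.0, -0.003]]
force: [-2.8, -0.3, 4.4]
gripper_width: 0.0223
```

Emit:
drive_tool --moves '[[[0,0.0005,0,0,0],[0,0.001,0,0,0]]]'

```text
time_s: 11.9
tool_pos: [0.4973, -0.295, 0.1173]
tcp_rot: [[0.976, -0.0, -0.217], [0.217, -0.003, 0.976], [-0.001, -1.0, -0.003]]
force: [-1.8, -1.3, 4.3]
gripper_width: 0.0226
```

Emit:
drive_tool --moves '[[[0,0.0005,0,0,0],[0,0.001,0,0,0]]]'

```text
time_s: 12.15
tool_pos: [0.4973, -0.2951, 0.1167]
tcp_rot: [[0.976, 0.0, -0.217], [0.217, -0.004, 0.976], [-0.001, -1.0, -0.004]]
force: [-2.6, -0.4, 7.3]
gripper_width: 0.0223
```

Emit:
drive_tool --moves '[[[0,0.0005,0,0,0],[0,0.001,0,0,0]]]'

```text
time_s: 12.4
tool_pos: [0.4974, -0.2953, 0.1165]
tcp_rot: [[0.976, 0.001, -0.217], [0.217, -0.004, 0.976], [-0.0, -1.0, -0.004]]
force: [-3.6, -0.4, 10.6]
gripper_width: 0.0223
```

```bash
python3 - <<'E'
from goal import *
goal((.4967,-.2935,.1395),13)
p=np.array(get_state()["tool_pos"])
im=camera("scene")[:,:,::-1];cv2.imwrite("pics/s6.png",cv2.resize(im[130:190,160:220],None,fx=10,fy=10,interpolation=cv2.INTER_CUBIC)[:700,:][:600])
E
```

```text
t 12.4 tcp [ 0.4974 -0.2953  0.1165] yaw 12.539097375116913 shift [-0.0003 -0.023   0.0018] turn -0.008044268335294267 w 0.022322666590607557 F [-3.5828 -0.3773 10.6205] [-42.3343  29.1795  78.2851  -0.1652  72.3368 -54.8236]
```

View pics/s6.png

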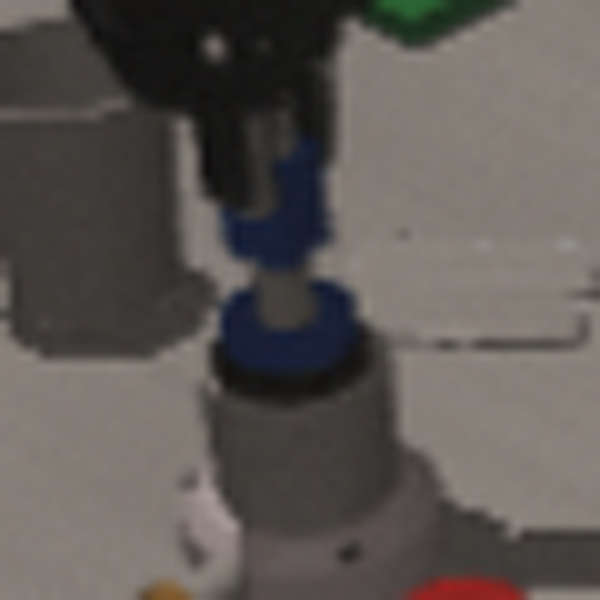

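Emit:
drive_tool --moves '[[[0,-0.0005,0,0,0],[0,-0.001,0,0,0],[0,-0.0015,0,0,0],[0,-0.002,0,0,0]]]'

```text
time_s: 12.95
tool_pos: [0.4973, -0.2951, 0.1183]
tcp_rot: [[0.976, 0.0, -0.217], [0.217, -0.004, 0.976], [-0.001, -1.0, -0.004]]
force: [-2.3, 0.3, 2.2]
gripper_width: 0.0224
```

Emit:
drive_tool --moves '[[[0,-0.0005,0,0,0],[0,-0.001,0,0,0],[0,-0.0015,0,0,0]]]'

```text
time_s: 13.32
tool_pos: [0.4971, -0.2949, 0.1192]
tcp_rot: [[0.976, -0.0, -0.217], [0.217, -0.003, 0.976], [-0.001, -1.0, -0.003]]
force: [-1.1, -0.8, -4.7]
gripper_width: 0.0223
```

Emit:
drive_tool --moves '[[[0,-0.0005,0,0,0],[0,-0.001,0,0,0]]]'

```text
time_s: 13.58
tool_pos: [0.497, -0.2947, 0.1195]
tcp_rot: [[0.976, -0.001, -0.217], [0.217, -0.002, 0.976], [-0.002, -1.0, -0.002]]
force: [0.9, -2.4, -8.2]
gripper_width: 0.0224
```

Pull is now building against the catch, so the pipe has snapped in. I'll keep tugging.

Emit:
drive_tool --moves '[[[0,-0.0005,0,0,0],[0,-0.001,0,0,0]]]'

```text
time_s: 13.82
tool_pos: [0.497, -0.2946, 0.1201]
tcp_rot: [[0.976, -0.001, -0.217], [0.217, -0.002, 0.976], [-0.002, -1.0, -0.001]]
force: [0.6, -2.1, -9.6]
gripper_width: 0.0225
```

Emit:
drive_tool --moves '[[[0,-0.0005,0,0,0],[0,-0.001,0,0,0]]]'

```text
time_s: 14.08
tool_pos: [0.4969, -0.2946, 0.1209]
tcp_rot: [[0.976, -0.002, -0.217], [0.217, -0.002, 0.976], [-0.002, -1.0, -0.001]]
force: [0.4, -2.9, -10.3]
gripper_width: 0.0225
```

Emit:
drive_tool --moves '[[[0,-0.0005,0,0,0],[0,-0.001,0,0,0]]]'

```text
time_s: 14.32
tool_pos: [0.4969, -0.2946, 0.1218]
tcp_rot: [[0.976, -0.002, -0.217], [0.217, -0.001, 0.976], [-0.002, -1.0, -0.001]]
force: [0.5, -2.2, -10.5]
gripper_width: 0.0223
```

Emit:
drive_tool --moves '[[[0,-0.0005,0,0,0],[0,-0.001,0,0,0]]]'

```text
time_s: 14.58
tool_pos: [0.4969, -0.2946, 0.1229]
tcp_rot: [[0.976, -0.002, -0.217], [0.217, -0.002, 0.976], [-0.002, -1.0, -0.001]]
force: [1.2, -2.1, -10.2]
gripper_width: 0.0226
```

Emit:
drive_tool --moves '[[[0,-0.0005,0,0,0],[0,-0.001,0,0,0]]]'

```text
time_s: 14.82
tool_pos: [0.4968, -0.2944, 0.1234]
tcp_rot: [[0.976, -0.002, -0.217], [0.217, -0.001, 0.976], [-0.002, -1.0, -0.0]]
force: [2.0, -1.9, -15.5]
gripper_width: 0.0225
```

Emit:
drive_tool --moves '[[[0,-0.0005,0,0,0],[0,-0.001,0,0,0]]]'

```text
time_s: 15.08
tool_pos: [0.4966, -0.2942, 0.1236]
tcp_rot: [[0.976, -0.003, -0.217], [0.217, 0.0, 0.976], [-0.003, -1.0, 0.001]]
force: [3.3, -2.8, -23.6]
gripper_width: 0.0226
```

The pull reached a hard stop at about 22 N net, after about 4 mm of collar travel. I'll ease off and look.

Emit:
drive_tool --moves '[[[0,0,0,0,0],[0,0,0,0,0]]]'

```text
time_s: 15.32
tool_pos: [0.4967, -0.2943, 0.1235]
tcp_rot: [[0.976, -0.003, -0.217], [0.217, 0.0, 0.976], [-0.003, -1.0, 0.001]]
force: [2.4, -3.2, -17.7]
gripper_width: 0.0223
```

Emit:
drive_tool --moves '[[[0,0.0003,0,0,0],[0,0.0003,0,0,0]]]'

```text
time_s: 15.58
tool_pos: [0.4967, -0.2943, 0.1234]
tcp_rot: [[0.976, -0.003, -0.217], [0.217, -0.0, 0.976], [-0.003, -1.0, 0.0]]
force: [2.6, -3.8, -14.8]
gripper_width: 0.0226
```

```bash
python3 - <<'E'
from goal import *
im=camera("scene")[:,:,::-1];cv2.imwrite("pics/s7.png",cv2.resize(im[130:190,160:220],None,fx=10,fy=10,interpolation=cv2.INTER_CUBIC)[:700,:][:600])
goal((.4967,-.2935,.1395),13)
E
```

```text
t 15.625 tcp [ 0.4967 -0.2943  0.1235] yaw 12.530863249600609 shift [ 0.0001 -0.016   0.0008] turn -0.008187980936576356 w 0.022121778446745562 F [  1.0581  -2.5418 -14.0011] [-42.33    28.8008  77.6785  -0.1279  73.6238 -54.8247]
```

View pics/s7.png

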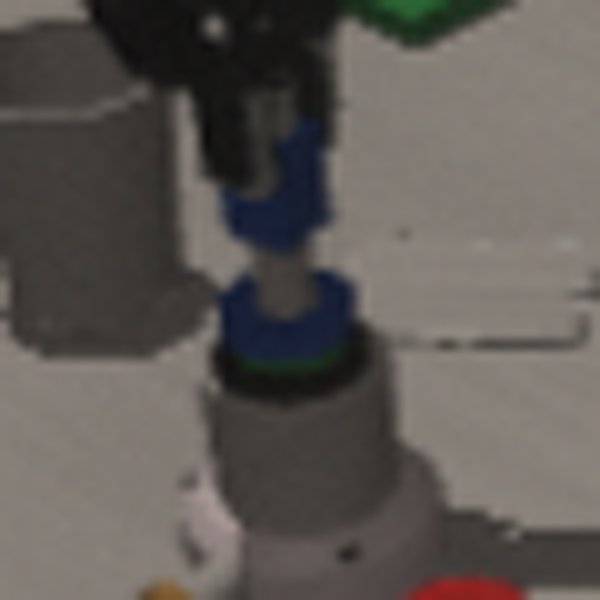

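The green ring now shows under the blue collar at crop (290,365). I'll ease the remaining pull.

Emit:
drive_tool --moves '[[[0,0.0006,0,0,0],[0,0.0006,0,0,0]]]'

```text
time_s: 15.88
tool_pos: [0.4968, -0.2945, 0.1234]
tcp_rot: [[0.976, -0.002, -0.217], [0.217, -0.001, 0.976], [-0.002, -1.0, -0.0]]
force: [0.8, -3.5, -9.2]
gripper_width: 0.022
```

Emit:
drive_tool --moves '[[[0,0.0005,0,0,0],[0,0.0005,0,0,0]]]'

```text
time_s: 16.12
tool_pos: [0.4969, -0.2946, 0.1233]
tcp_rot: [[0.976, -0.002, -0.217], [0.217, -0.001, 0.976], [-0.002, -1.0, -0.001]]
force: [0.3, -2.0, -7.4]
gripper_width: 0.0225
```

Emit:
drive_tool --moves '[[[0,0,0,0,35],[0,0,0,0,50],[0,0,0,0,70],[0,0,0,0,90],[0,0,0,0,100],[0,0,0,0,100]]]'

```text
time_s: 16.88
tool_pos: [0.4969, -0.2946, 0.1234]
tcp_rot: [[0.976, -0.002, -0.217], [0.217, -0.001, 0.976], [-0.002, -1.0, -0.001]]
force: [-0.2, 0.5, -0.7]
gripper_width: 0.0851
```

Emit:
drive_tool --moves '[[[0,-0.02,0,0,100],[0,-0.04,0,0,100],[0,-0.07,0,0,100],[0,-0.1,0,0,100],[0,-0.13,0,0,100],[0,-0.13,0,0,100],[0,-0.13,0,0,100]]]'

```text
time_s: 17.75
tool_pos: [0.4969, -0.2941, 0.2523]
tcp_rot: [[0.976, -0.003, -0.217], [0.217, -0.0, 0.976], [-0.003, -1.0, 0.0]]
force: [0.3, 0.2, 0.3]
gripper_width: 0.0853
```

```bash
python3 - <<'E'
from goal import *
im=camera("scene")[:,:,::-1];cv2.imwrite("pics/s8.png",cv2.resize(im[130:190,160:220],None,fx=10,fy=10,interpolation=cv2.INTER_CUBIC));cv2.imwrite("pics/s8f.png",im)
goal((.4967,-.2935,.1395),13)
E
```

```text
t 17.8 tcp [ 0.4968 -0.2941  0.252 ] yaw 12.528126500152826 shift [0.0004 0.1125 0.0005] turn -0.008235746225241957 w 0.08532892269583542 F [ 0.1428  0.0334 -0.2514] [-42.3039  23.2894  64.9852  -0.1283  91.8769 -54.836 ]
```

View pics/s8.png

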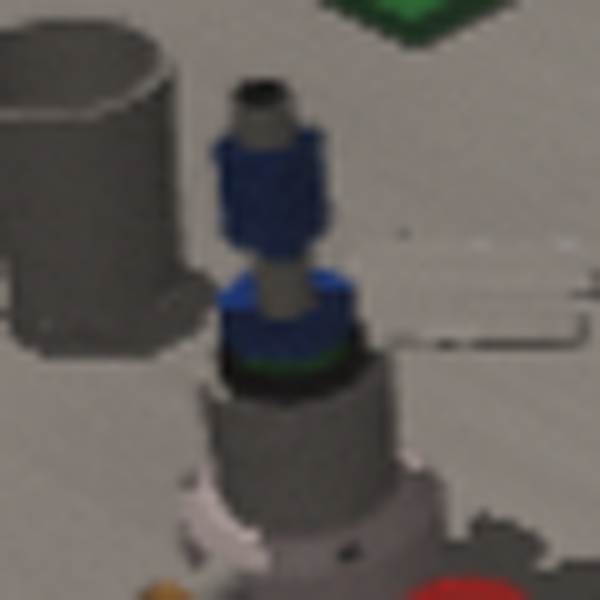

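View pics/s8f.png

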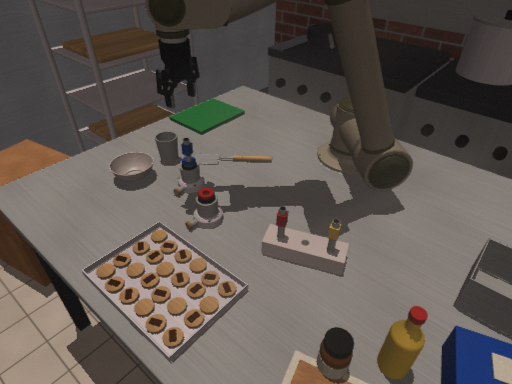

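The pipe stands upright in the coupling, with its top at crop (262,95). The green ring is still visible at (290,362), so the collar is up. The gripper is clear and everything else is where it was, so I'm handing in.

```bash
python3 -c "
from rig import *
print(sign_off())"
```

```text
the job is handed in; nothing more can be done
None
```

The blue pipe is standing locked in the blue coupling with its collar up, and I handed the job in at about 17.8 s of the 51 s allowed. The sign-off gives no verdict, so this rests on my own readings.

- **Insertion:** I took the pipe from the middle pocket of the rack and pushed it straight down. The catch gave way at about 10 N, and the pipe went on to the valve's hard stop. The highest push I read was about 12 N, well below 3.5 kg.
- **Locking:** Pulling up, the collar slid at about 9 N for roughly 4 mm. It then reached its hard stop, where the highest pull I read was about 22 N. I eased the pull to about 5 N before opening the gripper.
- **Last checks:** The final picture shows the pipe upright, the green ring under the collar and the gripper clear, with wrist force near zero. The red and yellow pipes and the bystanders look where they were at the start. I judged that by eye and did not measure it.

No check failed or disagreed. The forces are wrist readings taken at the end of each move, corrected for the pipe's weight, so short peaks between readings would not show.

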